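Seat the spacer and hold the mirror lid for inspection

ROBOT

A 7-joint arm with a two-finger parallel gripper is mounted at the origin on the work surface. World frame = base frame: x ahead of the robot, y to its left, z up, the work surface at z = 0. Lengths are in m, angles in rad, forces in N, time in s.
With the tool pointing down it reaches from about 0.4 to 0.875 m from the base axis. Payload 19.3 kg.
Tool frame: the origin (TCP) lies between the finger pads; the fingertips stand 22 mm ahead of it and the grasp point (between the pads) lies 3 mm ahead of it; z points along the fingers, y is the line along which they close (so a half turn about z gives the same grasp; the last joint's range is limited). The gripper opens to 85 mm and grips with 20 to 120 N. Pads are 22 mm wide; open, the fingers measure 114 mm over their backs; the gripper's body (76 mm by 85 mm) begins 54 mm behind the grasp point. The pads swing forward as they close: fully open they stand 13 mm farther back than shut.
Start: joints at [1.178, 0.521, -0.036, 1.599, 0.021, 1.021, -0.113], TCP at [0.198, -0.593, 0.253] pointing down, gripper open.
Joint ranges: [-2.91, 2.91], [-0.3, 2.13], [-1.5, 1.42], [0.17, 2.43], [-1.26, 4.41], [0.16, 1.93], [-2.52, 2.52]. Speed limits (rad/s): [1.89, 1.89, 2.39, 2.39, 3.01, 3.01, 3.01].

INTERFACE

Orientations are given as a unit quaternion [x, y, z, w].
In Python, from bench import move_ptp, move_straight, goto_joints, move_gripper, hold, solve_ik, get_obs, grab_frame, calibration, Unreachable, job_done gives the robot as it stands. The module is installed in compiled form; this text tells all that it offers. Calls block until the motion is done:
- move_ptp(position, orientation): joint-space move of the TCP to a pose.
- move_straight(position, orientation=None, max_speed=0.15, threshold=None): straight line of the TCP; orientation=None keeps the orientation; max_speed is the mean speed in m/s. With threshold (N) it stops when the force on the tool has changed by that much, and returns True; else False.
- goto_joints(angles): joint-space move.
- move_gripper(opening): finger opening in m; the grip force is fixed at half the most; returns when the fingers have stopped.
- hold(seconds).
- solve_ik(position, orientation): joint angles nearest the present ones, or None.
- get_obs(): the state.
- grab_frame(name): name is "scene" or "top" or "wrist"; returns the picture (480x640x3 uint8, red, green, blue); there is no depth.
- calibration(name): a dict with "camera_matrix" (3x3 intrinsics, pixels), "dist" ([k1, k2, p1, p2, k3] as OpenCV has them; the pictures are not rectified), "rvec" (rotation vector, rad) and "tvec" (3), from world to camera coordinates, as OpenCV has them; the wrist camera has in their place "mount" (4x4, takes a point from camera to tool coordinates, whose origin is the TCP and whose axes are the flange's). Camera axes: x right, y down, z forward; pixel columns grow to the right and rows downward; lengths in m; the calibration is good to about 2 mm. A picture is of the moment at which its call begins: read the wrist's pose just before it. calibration takes no time and is no camera call.
A pose or a line that the arm cannot do raises Unreachable and nothing moves.
- job_done(): hands the job in; it is judged then, once.
The state is a dict: "t": time; "q": joint angles; "joint_vel": joint speeds; "joint_efforts": joint torques, N m; "position": TCP position; "tool_rot": TCP orientation; "ft_force": force on the tool from outside, world axes, zero at the start; "torque": the same for the moment, N m; "grip_width": finger opening in m; "grasp_force": force on a finger pad.
Only numpy, scipy, OpenCV 4.12 (cv2) and the standard library are available. Lean on these libraries where they do the work, as an engineer would, in place of code of your own. Each camera call takes 0.05 s, during which the arm holds its last target. There are 200 camera calls.

TASK

On the grey mat lie three metal spacer rings; put the one that fits the stepped post in the wooden inspection box over the post, fully home on its step, and let go of it. Then swing the box's mirror lid down and hold it at 45 degrees open, so the ring can be seen in the mirror: never let the lid drop shut, and finish still holding it steady there with the fingers, nothing else propping it. Leave everything else where it lies.

Things in the scene. Friction and masses are not known exactly. Their poses are not given: they have to be found in the camera images.
- inspection_box: Fixed open-topped dark wooden box, 160 (x) x 150 (y) x 50 mm high, walls and floor 8 mm thick. Origin: centre of its underside. The front wall faces -x of the box, the lid is hinged on the +x (far) wall. Starts anywhere in some 7 x 14 cm, turned by up to 0.3 rad.
- seat (a point): Centre of the step of the stepped metal post inside the box, 20 mm above the table, 15 mm in front of the box's centre (box -x). Below the step the post is 39 mm in diameter (12 mm of it above the box floor); above it 30 mm in diameter and 20 mm high, the last 4 mm tapering to 24 mm. A ring that is home rests on the step. Axes as the box's.
- hinge_line (a point): Middle of the lid's hinge line: along the box's y, on the far wall, 80 mm behind the box's centre and 54 mm above the table.
- mirror_lid (a joint): Lid angle: 0 closed (lid level on the box), 0.785 = 45 degrees, 1.57 upright, stop at 1.80 (leaning back). Starts between 1.66 and 1.79 and stays there by its weight and slight hinge friction (about 0.08 N m). Let go of below about 65 degrees, the lid falls shut.
- lid_middle (a point): Middle of the lid: a dark wooden panel 150 x 150 x 8 mm, about 0.3 kg with its handle, reaching from 4 to 154 mm from the hinge line, with a mirror on its inner face. This point is 79 mm from the hinge line. The point's -x axis points from the hinge to the free edge, z out of the outer face.
- bail (a point): Middle of the lid's wire handle: a round steel bar 10 mm thick, 100 mm long, parallel to the hinge line and 205 mm from it, joined to the lid at both ends. Gap between bar and lid edge 46 x 90 mm: fingers can straddle the bar from above; it turns in the grip. At lid angle a it is 205 cos(a) mm in front of the hinge line (box -x) and 205 sin(a) mm above it.
- ring_middle: The ring that fits: plain aluminium spacer ring, bore 33 mm, outside 45 mm, 16 mm high, 40 g, lying flat on the mat. Origin: centre of its underside.
- ring_small: Look-alike, too small for the post: bore 24, outside 36, 16 mm high. Origin: centre of its underside. Leave alone.
- ring_large: Look-alike, too large (it would slip down past the step): bore 42, outside 54, 16 mm high. Origin: centre of its underside. Leave alone.
- mat: Fixed grey work mat, 250 x 240 x 3 mm. Origin: centre of its underside. The rings lie on it, in changing places: two at about x -40, y +-80 mm, one at x 50, y 0 mm in its frame, give or take 12 mm.
- lens_cap: Bystander: black cap, 24 mm across, 9 mm high, on the mat at about x -55, y 0 mm in its frame. Origin: centre of underside.
- bushing: Bystander: brass flanged bushing, 26 mm across, 18 mm high, on the mat at about x 90, y 90 mm. Origin: centre of underside.
- lens: Bystander: small glass lens, 32 mm across, 10 mm high, on the mat at about x 90, y -90 mm. Origin: centre of underside.
- screwdriver: Bystander: screwdriver, 140 mm long, lying along its x to the left of the box. Origin under its middle.
- camera: Bystander: black camera body 125 mm wide, 85 mm high with a short lens, left of the box. Origin: centre of underside.
Mind the look-alikes: they are no part of the job. What is shaped like the ring_middle but black or green is not meant.

How it is judged:
On the way:
1. the fitting ring is home on the post's step, flat and let go, with the lid still wide open (horizontal distance between ring_middle and seat below 0.004 m and z of ring_middle in the frame of seat between -0.0025 and 0.0025 m and angle between ring_middle's own z axis and vertical below 0.08 rad and contact force between the fingers and ring_middle below 0.05 N and value of joint mirror_lid above 1.2 rad), for 0.2 s.
At the end, for the whole second after the job is handed in: The middle ring is home on the post's step (within 4 mm of its axis and 2.5 mm of its height, flat within 0.08 rad) and untouched by the fingers; the lid stands still (under 0.05 rad/s) at 45 degrees, give or take 5, held by the fingers (contact over 0.3 N) with none of the loose things propping it (horizontal distance between ring_middle and seat below 0.004 m and z of ring_middle in the frame of seat between -0.0025 and 0.0025 m and angle between ring_middle's own z axis and vertical below 0.08 rad and contact force between each of the fingers, mirror_lid and ring_middle below 0.05 N and value of joint mirror_lid between 0.698 and 0.873 rad and velocity of joint mirror_lid between -0.05 and 0.05 rad/s and contact force between the fingers and mirror_lid above 0.3 N and contact force between mirror_lid and ring_small below 0.05 N and contact force between mirror_lid and ring_large below 0.05 N and contact force between mirror_lid and lens_cap below 0.05 N and contact force between mirror_lid and bushing below 0.05 N and contact force between mirror_lid and lens below 0.05 N and contact force between mirror_lid and screwdriver below 0.05 N and contact force between mirror_lid and camera below 0.05 N); the arm keeps its last pose, push and grip.
It fails at once if the lid drops: it comes below 20 degrees (value of joint mirror_lid below 0.35 rad).
It fails at once if a look-alike ring or a bystander is moved by more than 40 mm (distance of any of ring_small, ring_large, lens_cap, bushing, lens, screwdriver, camera from where it was at the start of the episode above 0.04 m).
It also fails if it takes over 67 s, if anything falls off the work surface, if the arm or the gripper's body presses on something with over 40 N, if the wrist force passes 120 N, or if a joint passes its speed limit or range.

## Working session

There is one attempt and no reset: what is moved stays moved. The work goes in short steps, each a Python script; the robot and the scene stay as the last script left them, time stands still between calls to the robot, and variables do not carry over. Pictures are saved under pics/ and viewed, at most 10 in all, crops included, and the job is handed in when it is done.

```bash
mkdir -p pics; cat > h.py <<'E'
import numpy as np, cv2
from bench import *
from scipy.spatial.transform import Rotation as R
def cam(name,obs=None):
    c=calibration(name);K=np.array(c["camera_matrix"],float);d=np.array(c["dist"],float)
    if "mount" in c:
        M=np.array(c["mount"]);Rt=R.from_quat(obs["tool_rot"]).as_matrix()
        return K,d,Rt@M[:3,:3],Rt@M[:3,3]+np.array(obs["position"])
    Rm=cv2.Rodrigues(np.array(c["rvec"],float))[0]
    return K,d,Rm.T,(-Rm.T@np.array(c["tvec"],float).reshape(3))
def ray(C,uv):
    K,d,Rc,o=C
    n=cv2.undistortPoints(np.array(uv,float).reshape(-1,1,2),K,d).reshape(-1,2)
    return o,np.c_[n,np.ones(len(n))]@Rc.T
def onplane(C,uv,z):
    o,v=ray(C,uv);return o+v*((z-o[2])/v[:,2])[:,None]
def proj(C,P):
    K,d,Rc,o=C
    rv=cv2.Rodrigues(Rc.T)[0];return cv2.projectPoints(np.array(P,float).reshape(-1,1,3),rv,-Rc.T@o,K,d)[0].reshape(-1,2)
def snap(name,f):
    o=get_obs();im=grab_frame(name);cv2.imwrite("pics/"+f+".png",im[:,:,::-1]);return im,cam(name,o)
def down(yaw): # tool y axis at angle yaw+90deg
    return (R.from_euler('z',yaw)*R.from_quat([1,0,0,0])).as_quat()
E
python3 - <<'E'
from h import *
o=get_obs();print(o)
for n in("top","scene"):
    im,C=snap(n,n+"0");print(n,C[3],C[2][:,2])
E
```

```text
{'t': 0.0, 'q': array([ 1.17781538,  0.52201379, -0.03632651,  1.59998986,  0.02121915,
        1.02108021, -0.11282128]), 'joint_vel': array([-1.01375075e-04, -1.37213790e-03, -7.42359909e-04, -1.12261583e-04,
       -6.09241511e-04,  1.69785333e-03, -2.98767842e-05]), 'joint_efforts': array([-1.05432729e-03, -9.27108335e+01,  1.98021881e+00, -3.69938028e+01,
        1.79115281e-02,  8.29676661e-03,  2.78185944e-06]), 'position': array([ 0.19812072, -0.59245155,  0.25273236]), 'tool_rot': array([ 9.87006445e-01,  1.60679719e-01, -1.35191075e-04, -5.36052948e-04]), 'ft_force': array([ 0.0078416 ,  0.12348494, -0.09474942]), 'torque': array([0.00488744, 0.02099914, 0.03063663]), 'grasp_force': 0.0, 'grip_width': 0.08552077605721183}
top [ 0.42892202 -0.01000003  1.23734933] [ 0.12373134  0.01460576 -0.99220826]
scene [ 1.16142681 -1.03953552  0.9810674 ] [-0.38343189  0.69682944 -0.60614249]
```

View pics/top0.png

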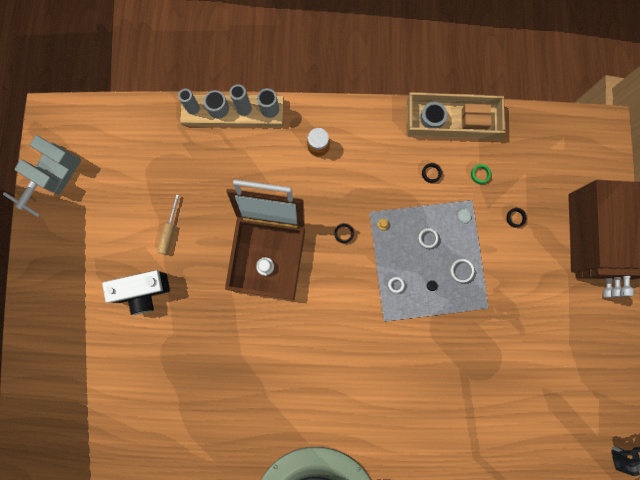

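View pics/scene0.png

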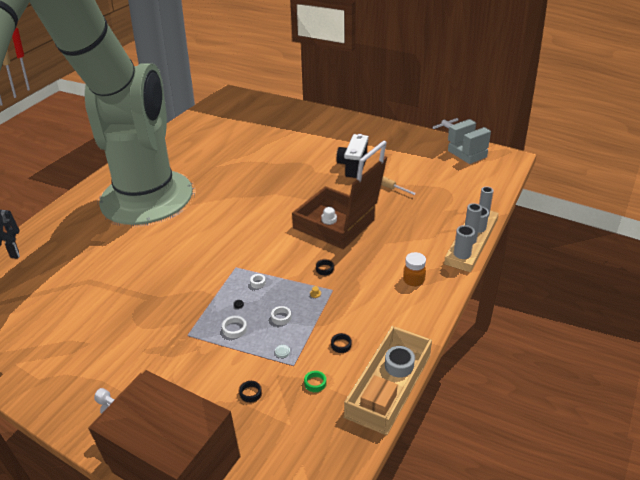

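The top view shows the mat rings at (429,238), (462,271) and (397,285), the box centred around (266,250) with its post at (265,266), and the lid bail at (263,185). The scene view agrees. Next I measure ring sizes and rough poses.

```bash
python3 - <<'E'
from h import *
im=cv2.imread("pics/top0.png");C=cam("top")
hsv=cv2.cvtColor(im,cv2.COLOR_BGR2HSV)
m=((hsv[...,2]>175)&(hsv[...,1]<60)).astype(np.uint8)
cs,_=cv2.findContours(m,cv2.RETR_EXTERNAL,cv2.CHAIN_APPROX_NONE)
for c in cs:
    (u,v),r=cv2.minEnclosingCircle(c)
    if cv2.contourArea(c)>25 and 230<u<480 and 170<v<320:
        z=.04 if u<330 else .019
        p=onplane(C,[(u,v),(u+r,v)],z);print((u,v,r),p[0],'diam mm',2e3*np.linalg.norm(p[1]-p[0]),cv2.contourArea(c))
# box front corners (top rim), rough
print(onplane(C,[(229,290),(296,299),(237,222),(304,230)],.05))
print(onplane(C,[(385,321),(487,307),(371,212),(471,201)],.003))
E
```

```text
(395.6428527832031, 284.21429443359375, 7.957265853881836) [ 0.4972376  -0.16367243  0.019     ] diam mm 35.41297747343148 176.5
(462.1938781738281, 270.0422668457031, 11.600021362304688) [ 0.53205484 -0.31281991  0.019     ] diam mm 52.73736661487386 392.0
(264.7280578613281, 265.8216247558594, 8.621465682983398) [0.52925942 0.12562176 0.04      ] diam mm 37.85579139072888 140.5
(427.8228759765625, 237.31166076660156, 9.562887191772461) [ 0.60393388 -0.23516143  0.019     ] diam mm 43.29940595995677 256.5
(464.5, 214.5, 5.700977325439453) [ 0.65815581 -0.31902107  0.019     ] diam mm 26.252839771429855 77.0
(261.0, 185.5, 28.35940170288086) [0.70876793 0.14096714 0.04      ] diam mm 126.89776805089726 141.5
[[0.47385475 0.20032709 0.05      ]
 [0.45848022 0.05438605 0.05      ]
 [0.62335567 0.18934026 0.05      ]
 [0.60900613 0.04148177 0.05      ]]
[[ 0.41551462 -0.14289994  0.003     ]
 [ 0.45103526 -0.37358166  0.003     ]
 [ 0.6613053  -0.10796464  0.003     ]
 [ 0.69318429 -0.33867956  0.003     ]]
```

```bash
python3 - <<'E'
from h import *
print(np.round(calibration("wrist")["mount"],3))
move_ptp([.604,-.235,.20],down(-.1)); hold(.2)
im,C=snap("wrist","w1");print(C[3],proj(C,[.604,-.235,.019]),get_obs()["t"])
E
```

```text
[[-0.    -0.961 -0.276  0.069]
 [ 1.    -0.     0.    -0.001]
 [-0.    -0.276  0.961 -0.121]
 [ 0.     0.     0.     1.   ]]
[ 0.67236782 -0.2419835   0.32138411] [[326.38214646 217.70805801]] 2.3083
```

View pics/w1.png

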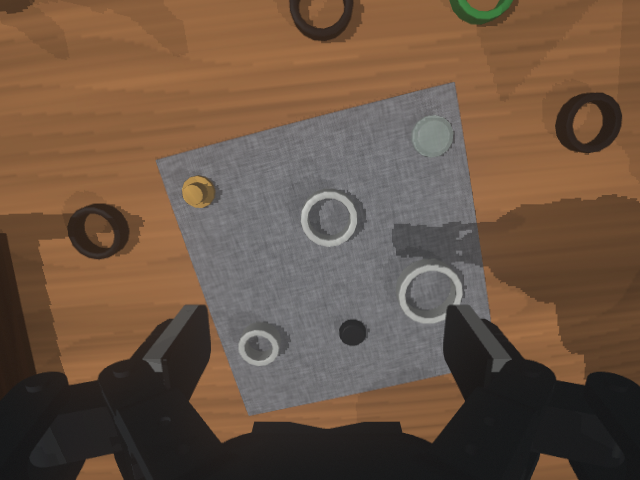

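The ring's rim is at (329,218), close to the predicted (326,218). I'll refine it, then grasp and lift.

```bash
cat >> h.py <<'E'
def blob(im,near,lo=175,sat=60,rad=60,amin=100):
    hsv=cv2.cvtColor(im,cv2.COLOR_RGB2HSV)
    m=((hsv[...,2]>lo)&(hsv[...,1]<sat)).astype(np.uint8)
    cs,_=cv2.findContours(m,cv2.RETR_EXTERNAL,cv2.CHAIN_APPROX_NONE)
    out=[]
    for c in cs:
        e=cv2.minEnclosingCircle(c)
        if cv2.contourArea(c)>amin and np.hypot(e[0][0]-near[0],e[0][1]-near[1])<rad: out.append((cv2.fitEllipse(cv2.convexHull(c)),c))
    return out
E
python3 - <<'E'
from h import *
im=cv2.imread("pics/w1.png")[:,:,::-1];o=get_obs();C=cam("wrist",o)
b=blob(im,(329,218))[0][0];print(b)
# outer top rim -> z=.019
p=onplane(C,[b[0]],.019)[0];print(p,onplane(C,[(b[0][0]-b[1][0]/2,b[0][1]),(b[0][0]+b[1][0]/2,b[0][1])],.019))
q=down(-.1)
move_ptp([p[0],p[1],.09],q)
print('contact',move_straight([p[0],p[1],.027],q,max_speed=.06,threshold=8))
move_gripper(.03);o=get_obs();print(o["grip_width"],o["grasp_force"],o["position"])
move_straight([p[0],p[1],.20],q,max_speed=.15)
o=get_obs();print(o["grip_width"],o["grasp_force"],o["t"])
snap("wrist","w2")
E
```

```text
((323.1729431152344, 216.0538330078125), (42.98029708862305, 48.69097900390625), 30.033794403076172)
[ 0.60562526 -0.23245584  0.019     ] [[ 0.60730636 -0.21587549  0.019     ]
 [ 0.60394999 -0.24903473  0.019     ]]
contact False
0.04224524993439023 60.72928939014673 [ 0.60574834 -0.2325738   0.02760814]
0.042142816247813665 60.706590777263045 5.825
```

View pics/w2.png

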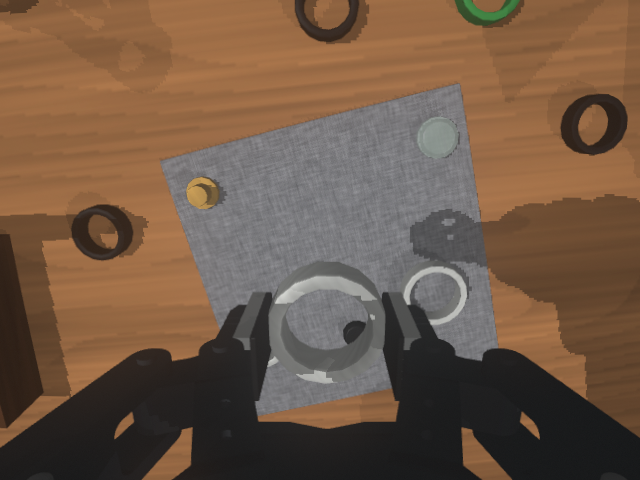

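```bash
python3 - <<'E'
from h import *
q=down(-.1)
move_ptp([.529,.124,.20],q);hold(.3)
im,C=snap("wrist","w3")
c=cv2.resize(im[160:400,230:430],None,fx=2.5,fy=2.5,interpolation=cv2.INTER_CUBIC);cv2.imwrite("pics/w3c.png",c[:,:,::-1])
print(C[3],proj(C,[.529,.124,.04]),get_obs()["t"], get_obs()["position"])
E
```

```text
[0.59783829 0.11723077 0.32118899] [[326.76973069 224.72241994]] 7.5917 [0.52915049 0.12363207 0.19993711]
```

View pics/w3c.png

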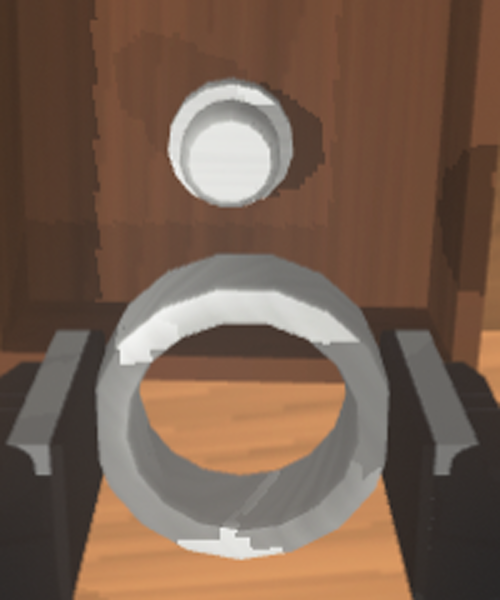

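View pics/w3.png

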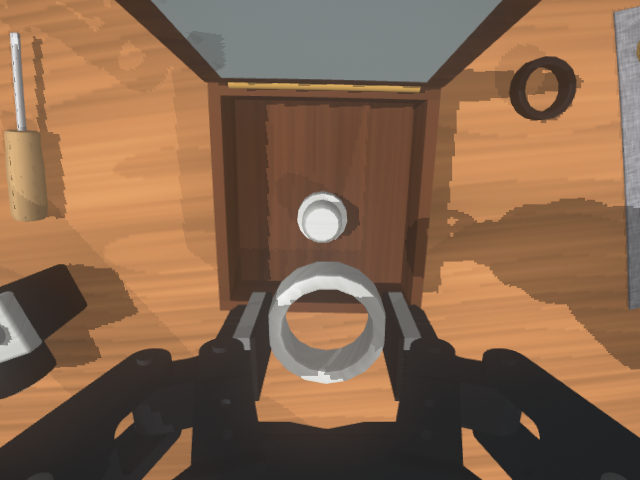

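The post's top face is centred near (322,224) and the ring's upper rim runs through (269,326), (385,326), (327,276) and (327,383). Both are clear, so I'll cast them onto their planes.

```bash
python3 - <<'E'
from h import *
C=cam("wrist",get_obs())
f=lambda pts:np.array(pts)/2.5+[230,160]-.2
r=onplane(C,f([(242,290),(242,558),(97,410),(388,410)]),.1914)
print("ring",r[:2].mean(0),r[2:].mean(0),np.linalg.norm(r[0]-r[1]),np.linalg.norm(r[2]-r[3]))
p=onplane(C,f([(229,120),(229,205),(187,161),(272,161)]),.04)
print("post",p[:2].mean(0),p[2:].mean(0),np.linalg.norm(p[0]-p[1]),np.linalg.norm(p[2]-p[3]))
s=onplane(C,f([(231,79),(231,207)]),.02)
print("step",s[:2].mean(0),np.linalg.norm(s[0]-s[1]))
h=onplane(C,[(229,84),(420,90)],.054);d=h[0]-h[1];print("hinge",h,"yaw",np.arctan2(-d[0],d[1]))
w=onplane(C,[(210,92),(222,308),(438,95),(420,303)],.05);print(w)
for a,b in((0,1),(2,3)): d=w[a]-w[b];print(np.arctan2(d[1],d[0]))
E
```

```text
ring [0.52615831 0.12459413 0.1914    ] [0.52936927 0.12419682 0.1914    ] 0.04361829081986559 0.0420863400380794
post [0.5291488 0.1280442 0.04     ] [0.52973076 0.12783813 0.04      ] 0.025394683203263466 0.02465937882790872
step [0.53018091 0.12756166 0.02      ] 0.04053244623475966
hinge [[0.62987963 0.17615326 0.054     ]
 [0.61409716 0.05609472 0.054     ]] yaw -0.1307069439411012
[[0.6268785  0.19008133 0.05      ]
 [0.47559429 0.20826565 0.05      ]
 [0.61019692 0.04365361 0.05      ]
 [0.46484714 0.06088717 0.05      ]]
-0.11962577497375691
-0.11801510061130115
```

```bash
python3 - <<'E'
from h import *
q=down(-.12)
move_straight([.5307,.1272,.078],q,max_speed=.12);hold(.2)
f0=get_obs()["ft_force"]
print(move_straight([.5307,.1272,.0452],q,max_speed=.03,threshold=8))
o=get_obs();print(o["position"],o["ft_force"]-f0,o["torque"],o["grip_width"],o["t"])
E
```

```text
False
[0.53096283 0.1271304  0.04531154] [ 5.12655815 -1.9349628  -2.18148957] [-0.31727262 -1.2333723   0.0770343 ] 0.04202023687152657 10.2
```

```bash
python3 - <<'E'
from h import *
q=down(-.12)
print(move_straight([.5317,.1269,.0440],q,max_speed=.02,threshold=12))
o=get_obs();print(o["position"],o["ft_force"])
move_gripper(.065);hold(.2)
o=get_obs();print(o["grip_width"],o["ft_force"])
move_straight([.5307,.1272,.20],q,max_speed=.15)
move_ptp([.5307,.1272,.30],q);hold(.2)
print(get_obs()["t"])
im,C=snap("wrist","w4")
u=proj(C,[.5295,.1275,.036])[0];print(u)
x,y=int(u[0])-60,int(u[1])-60;c=cv2.resize(im[y:y+120,x:x+120],None,fx=4,fy=4,interpolation=cv2.INTER_CUBIC);cv2.imwrite("pics/w4c.png",c[:,:,::-1])
im,C=snap("scene","s1")
E
```

```text
False
[0.53138284 0.12707334 0.04450407] [-2.11992213 -1.48747933 12.90052722]
0.06493100576901571 [-0.59711613  0.28954209  0.10713952]
12.875
[326.65120443 199.56109088]
```

View pics/w4c.png

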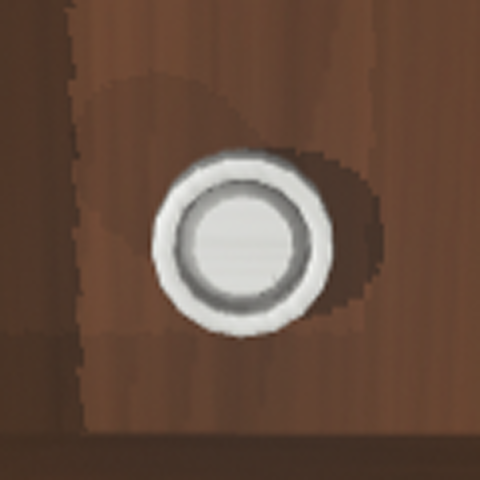

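The crop shows the ring concentric around the post at (242,243), flat. The 13 N stop at TCP z 44.5 mm matches home. Next is locating the bail.

```bash
python3 - <<'E'
from h import *
yaw=-.12;X=np.array([np.cos(yaw),np.sin(yaw),0]);Y=np.array([-X[1],X[0],0]);H=np.array([.6238,.1161,.054])
im=cv2.imread("pics/top0.png");C=cam("top")
hsv=cv2.cvtColor(im,cv2.COLOR_BGR2HSV)[170:200,225:300]
m=((hsv[...,2]>165)&(hsv[...,1]<50)).astype(np.uint8)
n,l,s,c=cv2.connectedComponentsWithStats(m);i=1+np.argmax(s[1:,4]);print(s[i])
ys,xs=np.where(l==i);uv=np.array([xs.mean()+225,ys.mean()+170]);print(uv)
for a in np.arange(1.62,1.82,.02):
    P=H-X*.205*np.cos(a)+[0,0,.205*np.sin(a)];u=proj(C,[P,P+.05*Y,P-.05*Y]);print(round(a,2),P.round(4),u.round(1).tolist())
E
```

```text
[  8  10  58  12 233]
[261.40343348 185.21888412]
1.62 [0.6338 0.1149 0.2588] [[259.6, 198.3], [232.7, 194.5], [286.7, 202.1]]
1.64 [0.6379 0.1144 0.2585] [[260.0, 196.1], [233.1, 192.4], [287.1, 199.9]]
1.66 [0.6419 0.1139 0.2582] [[260.4, 194.0], [233.5, 190.3], [287.5, 197.8]]
1.68 [0.646  0.1134 0.2578] [[260.8, 191.9], [233.9, 188.1], [287.8, 195.6]]
1.7 [0.65   0.1129 0.2573] [[261.2, 189.8], [234.4, 186.1], [288.2, 193.5]]
1.72 [0.6541 0.1125 0.2567] [[261.6, 187.7], [234.8, 184.0], [288.5, 191.4]]
1.74 [0.6581 0.112  0.2561] [[262.0, 185.6], [235.2, 181.9], [288.9, 189.4]]
1.76 [0.6621 0.1115 0.2553] [[262.3, 183.6], [235.6, 179.9], [289.3, 187.3]]
1.78 [0.6661 0.111  0.2545] [[262.8, 181.6], [236.1, 177.9], [289.6, 185.3]]
1.8 [0.67   0.1105 0.2536] [[263.2, 179.6], [236.5, 175.9], [290.0, 183.3]]
```

```bash
python3 - <<'E'
from h import *
im=cv2.imread("pics/s1.png");C=cam("scene")
cv2.imwrite("pics/s1c.png",cv2.resize(im[130:260,280:420],None,fx=4,fy=4,interpolation=cv2.INTER_CUBIC))
yaw=-.12;X=np.array([np.cos(yaw),np.sin(yaw),0]);Y=np.array([-X[1],X[0],0]);H=np.array([.6238,.1161,.054])
for a in (1.66,1.72,1.78):
    P=H-X*.205*np.cos(a)+[0,0,.205*np.sin(a)];print(a,((proj(C,[P,P+.05*Y,P-.05*Y])-[280,130])*4).round(0).tolist())
E
```

```text
1.66 [[347.0, 73.0], [391.0, 39.0], [300.0, 110.0]]
1.72 [[365.0, 81.0], [409.0, 46.0], [319.0, 118.0]]
1.78 [[382.0, 90.0], [426.0, 55.0], [337.0, 128.0]]
```

View pics/s1c.png

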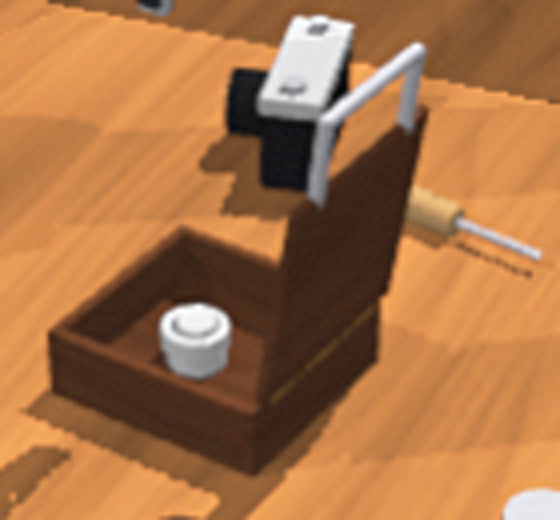

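The bar ends are at crop (417,47) and (322,119), giving a lid angle of about 1.735, which agrees with the top view at about 1.74. I'll check IK for both yaws, then grip the bar.

```bash
cat >> h.py <<'E'
yaw=-.12;X=np.array([np.cos(yaw),np.sin(yaw),0]);H=np.array([.6238,.1161,.054])
def bail(a): return H-X*.205*np.cos(a)+[0,0,.205*np.sin(a)+.003]
E
python3 - <<'E'
from h import *
for s in(1,-1):
    q=down(yaw+s*np.pi/2)
    for a in(1.737,1.2,.785):
        j=solve_ik(bail(a),q);print(s,a,None if j is None else np.round(j,2))
j0=get_obs()["q"]
s=min((1,-1),key=lambda s:9 if solve_ik(bail(1.737),down(yaw+s*np.pi/2)) is None else abs(solve_ik(bail(1.737),down(yaw+s*np.pi/2))[6]))
print("s",s);q=down(yaw+s*np.pi/2);P=bail(1.737)
move_ptp(P+[-.1,0,.12],q);move_ptp(P+[0,0,.08],q);move_gripper(.055)
print(move_straight(P,q,max_speed=.08,threshold=8))
move_gripper(0.0);o=get_obs();print(P,o["position"],o["grip_width"],o["grasp_force"],o["ft_force"],o["t"])
E
```

```text
1 1.737 [-0.01  0.61 -0.39  1.46  0.24  1.12 -0.57]
1 1.2 [-0.03  0.45 -0.4   1.75  0.21  0.98 -0.64]
1 0.785 [-0.07  0.41 -0.41  1.97  0.22  0.81 -0.73]
-1 1.737 [ 0.41  0.9  -1.28  1.43  0.86  1.43  2.16]
-1 1.2 [ 0.48  0.74 -1.27  1.73  0.75  1.25  2.04]
-1 0.785 [ 0.49  0.71 -1.27  1.94  0.77  1.1   1.91]
s 1
False
[0.65747121 0.11203995 0.25917509] [0.6576481  0.11203248 0.25949449] 0.008033414095052845 58.50081503391266 [ 0.38797238 -0.8051349   3.20389335] 16.8083
```

The bar is gripped: 8 mm opening (it reads about 2–3 mm low, as it did on the ring) at 58 N. Now I swing the lid down.

```bash
python3 - <<'E'
from h import *
q=down(yaw+np.pi/2);f0=get_obs()["ft_force"]
for a in np.linspace(1.737,.785,13)[1:]:
    move_straight(bail(a),q,max_speed=.05)
    o=get_obs();print(round(a,2),(o["ft_force"]-f0).round(1),round(o["grip_width"],4),round(o["t"],1))
    if np.linalg.norm(o["ft_force"]-f0)>40: break
hold(.5);o=get_obs();print(o["position"],bail(.785),o["ft_force"],o["grasp_force"])
snap("top","t2");im,C=snap("scene","s2")
cv2.imwrite("pics/s2c.png",cv2.resize(im[110:270,260:440],None,fx=4,fy=3.7)[:,:,::-1])
print([((proj(C,bail(a)-[0,0,.003])[0]-[260,110])*[4,3.7]).round() for a in (.7,.785,.87)])
E
```

```text
1.66 [0.8 1.2 0.1] 0.0077 17.3
1.58 [ 0.8 -0.1  5.3] 0.0077 17.8
1.5 [-0.8  2.3 -0.6] 0.008 18.2
1.42 [ 0.6  3.1 -6.7] 0.0082 18.7
1.34 [-0.2  4.3 -1.4] 0.0079 19.2
1.26 [-2.8  2.6  5. ] 0.0077 19.7
1.18 [-2.1  4.3  4.4] 0.0083 20.1
1.1 [ 2.7  5.2 -6.5] 0.0076 20.6
1.02 [-0.2  5.6 -3.5] 0.0074 21.1
0.94 [-3.1  6.3  0.5] 0.0078 21.6
0.86 [-0.2  6.4 -2.5] 0.0079 22.0
0.78 [ 6.   6.6 -9.1] 0.008 22.5
[0.48005234 0.13355176 0.20154027] [0.47982826 0.13346002 0.20189916] [ 6.50695081  4.35136742 -5.15001357] 59.42175328731537
[array([188., 164.]), array([202., 152.]), array([219., 142.])]
```

View pics/s2c.png

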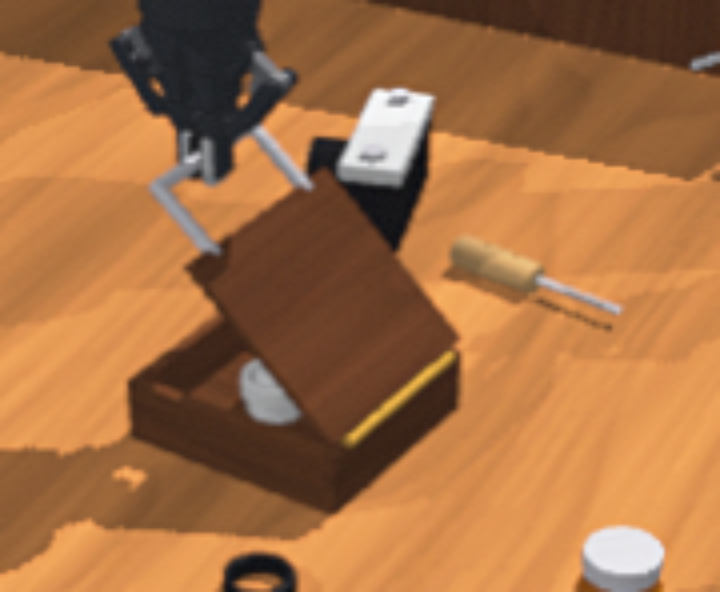

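The lid is held by the bail near crop (202,152), where 45° was predicted, with the ring still on the post at (272,390). I'm handing the job in.

```bash
python3 -c "
from bench import *
hold(.5);print(get_obs()['grip_width'],job_done())"
```

```text
the job is handed in; nothing more can be done
0.00785568672454651 None
```

The middle ring is on the post's step and released, and the fingers hold the mirror lid at about 45 degrees; the job is handed in at about 23 s of the 67 s allowed, but no verdict came back.

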